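# Find the tired door-latch spring

## Task

The three return springs from the study doors' latches stand in the checking block, and one of them has gone tired. Starting at the blue-striped end and working along the row, press down on each cap with the fingers at a load of 12 N, hold it steady for about a second to see whether the cap stays above its red mark or sinks below it, and let it up again; never load a spring with more than 20 N. Then lift out the one that sank below its mark and set it, without dropping it, upright in the red tray, leaving the sound springs in their sockets and the other things on the desk as they are.

Things in the scene. Friction and masses are not known exactly. Their poses are not given: they have to be found in the camera images.
- spring_a: one of three identical-looking spring units, upright: round dark steel foot 36 mm across, 14 mm high; steel coil 28 mm across; round grey cap 32 mm across, 14 mm thick, its flat top 78 mm above the underside of the foot when unloaded. 0.15 kg. The cap slides straight down against the coil; the unit can be lifted by its cap. Origin: centre of the foot's underside; z up along the unit
- top_a (a point): centre of the flat top of the cap of spring_a; moves with the cap. The cap gives from about 2.5 N and travels 26 mm at most; stiffness differs even among sound springs (0.6 to 1.5 N per mm). Under 12 N a sound spring's cap top stays 3 mm or more above the mark, a tired one's sinks about 3 mm below it. Exactly one is tired; its letter tells nothing
- spring_b: another of the three springs, same look and sizes as spring_a (foot 36 mm, cap 32 mm across, 78 mm tall unloaded, origin at the underside of the foot, z up); sound or tired, not known beforehand
- top_b (a point): centre of the flat top of the cap of spring_b; moves with the cap; behaves as told for top_a
- spring_c: another of the three springs, same look and sizes as spring_a (foot 36 mm, cap 32 mm across, 78 mm tall unloaded, origin at the underside of the foot, z up); sound or tired, not known beforehand
- top_c (a point): centre of the flat top of the cap of spring_c; moves with the cap; behaves as told for top_a
- tester: aluminium checking block, fixed, 85 mm (x) by 250 mm (y) by 25 mm high, with three round sockets in a row along its y, 75 mm apart, each 39 mm across and 10 mm deep; a blue stripe lies across the top at its +y end. Behind each socket (+x) stands a thin gauge post with a red mark block on top. Origin: centre of the underside, z up
- socket1 (a point): the socket next to the blue stripe (block y = +75 mm): point at the centre of its floor, 15 mm above the desk, on which a spring's foot stands; the unloaded cap top is then 93 mm above the desk
- socket2 (a point): the middle socket: point at the centre of its floor, 15 mm above the desk, on which a spring's foot stands; the unloaded cap top is then 93 mm above the desk
- socket3 (a point): the socket farthest from the blue stripe (block y = -75 mm): point at the centre of its floor, 15 mm above the desk, on which a spring's foot stands; the unloaded cap top is then 93 mm above the desk
- mark2 (a point): reference mark of the middle socket: centre of the flat top face of its red block (16 by 22 mm, 7.5 mm thick), 81 mm above the desk and 32 mm behind the socket's centre (block +x); the other two sockets have the same mark. This face is 12 mm below the unloaded cap top; compare the loaded cap top with it
- reject_tray: open red plastic tray 120 by 120 mm, 30 mm high, walls and floor 5 mm thick, for rejected springs; fixed to the desk. Origin: centre of the underside, z up
- pencil_tray: bystander: dark wooden tray of the same size as the red one, empty, fixed; not for springs. Origin: centre of the underside
- mug: bystander: blue mug, 80 mm across, 95 mm high; origin: centre of the underside
- screwdriver: bystander: screwdriver about 200 mm long lying on the desk along its own x; origin: middle of its underside
- book_stack: bystander: two bound books lying flat, 150 by 210 mm, 62 mm high; origin: centre of the underside
- door_handle: bystander: brass door lever on its plate, 40 by 130 mm, 43 mm high, lying on the desk; origin: centre of the underside

How it is judged:
On the way, in this order (a step that is already met when the one before it is completed fails the run):
1. the spring in the blue-end socket is held pressed down by the fingers with 12 N (9.5 to 14.5 N, cap at least 3 mm down) for 0.4 s (((horizontal distance between spring_a and socket1 below 0.01 m and z of top_a in the frame of spring_a below 0.075 m and contact force between the fingers and spring_a between 9.5 and 14.5 N) or (horizontal distance between spring_b and socket1 below 0.01 m and z of top_b in the frame of spring_b below 0.075 m and contact force between the fingers and spring_b between 9.5 and 14.5 N) or (horizontal distance between spring_c and socket1 below 0.01 m and z of top_c in the frame of spring_c below 0.075 m and contact force between the fingers and spring_c between 9.5 and 14.5 N))), for 0.4 s.
2. the spring in the middle socket is held pressed down by the fingers with 12 N (9.5 to 14.5 N, cap at least 3 mm down) for 0.4 s (((horizontal distance between spring_a and socket2 below 0.01 m and z of top_a in the frame of spring_a below 0.075 m and contact force between the fingers and spring_a between 9.5 and 14.5 N) or (horizontal distance between spring_b and socket2 below 0.01 m and z of top_b in the frame of spring_b below 0.075 m and contact force between the fingers and spring_b between 9.5 and 14.5 N) or (horizontal distance between spring_c and socket2 below 0.01 m and z of top_c in the frame of spring_c below 0.075 m and contact force between the fingers and spring_c between 9.5 and 14.5 N))), for 0.4 s.
3. the spring in the last socket is held pressed down by the fingers with 12 N (9.5 to 14.5 N, cap at least 3 mm down) for 0.4 s (((horizontal distance between spring_a and socket3 below 0.01 m and z of top_a in the frame of spring_a below 0.075 m and contact force between the fingers and spring_a between 9.5 and 14.5 N) or (horizontal distance between spring_b and socket3 below 0.01 m and z of top_b in the frame of spring_b below 0.075 m and contact force between the fingers and spring_b between 9.5 and 14.5 N) or (horizontal distance between spring_c and socket3 below 0.01 m and z of top_c in the frame of spring_c below 0.075 m and contact force between the fingers and spring_c between 9.5 and 14.5 N))), for 0.4 s.
4. the tired spring is lifted clear of its socket (z of spring_c in the frame of tester above 0.045 m), for 0.1 s.
At the end, for the whole second after the job is handed in: the tired spring stands upright (within 6 degrees), at rest, on the floor of the red tray; both sound springs stand upright at rest, seated on the floors of sockets (within 6 mm of a socket's centre, within 4 mm of its floor) (z of spring_c in the frame of reject_tray between 0.002 and 0.009 m and x of spring_c in the frame of reject_tray between -0.045 and 0.045 m and y of spring_c in the frame of reject_tray between -0.045 and 0.045 m and angle between each of spring_c, spring_a, spring_b's own z axis and vertical below 0.1 rad and linear speed of each of spring_c, spring_a, spring_b below 0.02 m/s and (horizontal distance between spring_a and socket1 below 0.006 m or horizontal distance between spring_a and socket2 below 0.006 m or horizontal distance between spring_a and socket3 below 0.006 m) and z of each of spring_a, spring_b in the frame of tester below 0.019 m and (horizontal distance between spring_b and socket1 below 0.006 m or horizontal distance between spring_b and socket2 below 0.006 m or horizontal distance between spring_b and socket3 below 0.006 m)); the robot touches nothing.
It fails at once if a spring in the block is pressed down with more than 20 N (cap over 8 mm down) ((horizontal distance between spring_a and tester below 0.1 m and z of top_a in the frame of spring_a below 0.07 m and contact force between the fingers and spring_a above 20 N) or (horizontal distance between spring_b and tester below 0.1 m and z of top_b in the frame of spring_b below 0.07 m and contact force between the fingers and spring_b above 20 N) or (horizontal distance between spring_c and tester below 0.1 m and z of top_c in the frame of spring_c below 0.07 m and contact force between the fingers and spring_c above 20 N)).
It fails at once if a sound spring is lifted out of its socket (z of any of spring_a, spring_b in the frame of tester above 0.03 m).
It fails at once if a spring is dropped from more than about 25 mm (falls freely faster than 0.7 m/s) ((contact force between the fingers and spring_a below 0.05 N and linear speed of spring_a above 0.7 m/s) or (contact force between the fingers and spring_b below 0.05 N and linear speed of spring_b above 0.7 m/s) or (contact force between the fingers and spring_c below 0.05 N and linear speed of spring_c above 0.7 m/s)).
It fails at once if the mug, the screwdriver, the books or the door handle is moved by more than 20 mm (distance of any of mug, screwdriver, book_stack, door_handle from where it was at the start of the episode above 0.02 m).
It also fails if it takes over 72 s, if anything falls off the work surface, if the arm or the gripper's body presses on something with over 40 N, if the wrist force passes 120 N, or if a joint passes its speed limit or range.

## Robot

A 6-joint arm with a two-finger parallel gripper is mounted at the origin on the work surface. World frame = base frame: x ahead of the robot, y to its left, z up, the work surface at z = 0. Lengths are in m, angles in rad, forces in N, time in s.
With the tool pointing down it reaches from about 0.35 to 0.875 m from the base axis. Payload 15.5 kg.
Tool frame: the origin (TCP) lies midway between the tips of the shut fingers; the grasp point (between the pads) lies 19 mm behind it; z points along the fingers, y is the line along which they close (so a half turn about z gives the same grasp; the last joint's range is limited). The gripper opens to 85 mm and grips with 20 to 120 N. Pads are 22 mm wide; open, the fingers measure 114 mm over their backs; the gripper's body (76 mm by 85 mm) begins 54 mm behind the grasp point. The pads swing forward as they close: fully open they stand 13 mm farther back than shut.
Start: joints at [1.123, 0.494, 1.345, -0, 1.302, -0.096], TCP at [0.215, 0.587, 0.231] pointing down, gripper open.
Joint ranges: [-2.91, 2.91], [-0.82, 2.16], [0.22, 2.67], [-1.22, 4.37], [0.12, 2.79], [-3.08, 3.08]. Speed limits (rad/s): [1.89, 1.89, 2.57, 3.01, 3.01, 3.01].

## Interface

Orientations are given as [roll, pitch, yaw] about the fixed x, y, z axes, in that order (R = Rz(yaw) Ry(pitch) Rx(roll)).
In Python, from rig import arm, read_camera, camera_params gives the robot as it stands.
- The arm moves only by the shell command python3 -m crank 'ROWS'. ROWS is JSON, one flat list of numbers, 7 for each row, row after row: the finger opening in mm, from 0 to 85.4, then the shift along the tool's x, y, z in units of 40 mm (1.0 is 40 mm), then the turn, a rotation vector about the tool's x, y, z in units of 6 degrees (1.0 is 6 degrees). A call has 1 to 10 rows; each row shifts and turns the commanded pose from where the row before left it, along the tool's axes as they then stand; what a row does not reach is not made up. A row lasts 1/10 s, in which the tool goes at most 50 mm and 8.59 degrees, less where a joint would pass 70% of its speed; a pose out of reach is approached as far as the arm can. A call is refused whole if a number of a shift passes 1 or a number of a turn 1, either way. A call with a gripper value outside its range is refused whole. The fingers move at their own pace and stop on an object; the grip force is fixed at half the most. Time passes only in rows, so rows that do not move let the fingers close. It gives the time, the measured TCP pose, the force, the opening and the grip force at its end, in the units of the state.
- arm.state(): the state, without advancing time (a new reading comes with each control period).
- read_camera(name): name is "side" or "top" or "wrist"; returns (picture, depth): 384x512x3 uint8, blue, green, red; 384x512 float32, m along the optical axis (not along the pixel's ray), 0 where there is no reading.
- camera_params(name): a dict with "mtx" (3x3 intrinsics, pixels), "k1" (the pictures are not rectified: a ray, as slopes to the right and down, at radius r is drawn at 1 + k1 r^2 times it, then the intrinsics apply), "camera_from_world" (4x4, takes a point from world to camera coordinates). Camera axes: x right, y down, z forward; pixel columns grow to the right and rows downward; lengths in m; the calibration is good to about 2 mm. A picture is of the moment at which its call begins: read the wrist's pose just before it. camera_params takes no time and is no camera call; for the wrist camera it gives the pose at the moment of the call.
- arm.finish_job(): hands the job in; it is judged then, once.
The state is a dict: "t": time; "joint_positions": joint angles; "qd": joint speeds; "effort": joint torques, N m; "ee_pos": TCP position; "tcp_rot": TCP orientation; "contact_force": force on the tool from outside, world axes, zero at the start; "wrist_torque": the same for the moment, N m; "grip_width": opening from 0.0 (shut) to 1.0 (fully open); "grip_force": force on a finger pad.
Only numpy, scipy, OpenCV 4.12 (cv2) and the standard library are available. Lean on these libraries where they do the work, as an engineer would, in place of code of your own. Each camera call takes 0.05 s, during which the arm holds its last target. There are 200 camera calls.

## Working session

There is one attempt and no reset: what is moved stays moved. The work goes in short steps, Python scripts to look and compute and a shell command to move; the robot and the scene stay as the last step left them, time stands still between calls to the robot, and variables do not carry over. Pictures are saved under pics/ and viewed, at most 10 in all, crops included, and the job is handed in when it is done.

```bash
ls; mkdir -p pics; python3 - <<'E'
from rig import arm, read_camera, camera_params
import cv2,numpy as np
for n in("top","side"):
    p,d=read_camera(n); cv2.imwrite(f"pics/{n}0.png",p); np.save(f"{n}0.npy",d)
    c=camera_params(n);print(n,c)
print(arm.state())
a=cv2.imread("pics/top0.png");b=cv2.imread("pics/side0.png")
E
```

```text
pics
top {'mtx': array([[483.34300682,   0.        , 258.34768969],
       [  0.        , 483.34300682, 187.93254102],
       [  0.        ,   0.        ,   1.        ]]), 'k1': 0.06140806535747117, 'camera_from_world': array([[ 0.02368078, -0.99956261, -0.01771493,  0.06589058],
       [-0.99420165, -0.02168718, -0.10532211,  0.61507751],
       [ 0.10489185,  0.02010633, -0.99428036,  1.53195954],
       [ 0.        ,  0.        ,  0.        ,  1.        ]])}
side {'mtx': array([[467.00918459,   0.        , 246.56054635],
       [  0.        , 467.00918459, 188.31954752],
       [  0.        ,   0.        ,   1.        ]]), 'k1': -0.04817979894114423, 'camera_from_world': array([[ 0.70611964, -0.70784096, -0.01887413, -0.39380335],
       [-0.41443515, -0.39152105, -0.82155631,  0.34589297],
       [ 0.57414159,  0.58793915, -0.56981488,  0.84345905],
       [ 0.        ,  0.        ,  0.        ,  1.        ]])}
{'t': 0.1, 'joint_positions': array([ 1.12352319e+00,  4.94087815e-01,  1.34602198e+00,  2.36445584e-06,
        1.30251675e+00, -9.55074925e-02]), 'qd': array([-0.00050148, -0.00254452, -0.00287041,  0.00142703, -0.00102312,
        0.00036591]), 'effort': array([ 1.47396313e-03, -8.83602047e+01, -3.84566510e+01,  4.42219300e-05,
        5.20405214e-03, -6.98273789e-05]), 'ee_pos': array([0.21521642, 0.5864539 , 0.23079654]), 'tcp_rot': array([-3.14056369e+00, -1.00863186e-04,  2.78982633e+00]), 'contact_force': array([ 0.66341691,  0.66667463, -0.28036505]), 'wrist_torque': array([ 0.00429403, -0.01009571, -0.03707557]), 'grip_force': 0.0, 'grip_width': 0.9985920124939645}
```

View pics/top0.png

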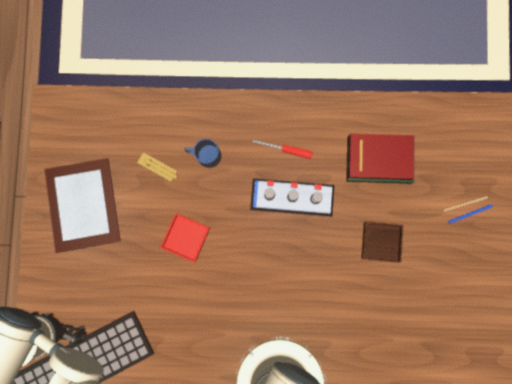

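View pics/side0.png

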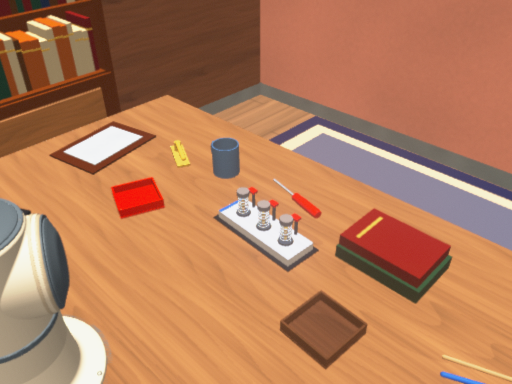

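Top view: checking block at about (292,197), with the blue stripe at its left (+y) end. The caps are near (270,193), (293,196) and (316,198), with the red marks above them. The red tray is at (186,237). The side view agrees. Next I measure.

```bash
cat > h.py <<'E'
import cv2,numpy as np
from rig import arm, read_camera, camera_params
def ray(c,uv):
    K=c["mtx"];k=c["k1"];D=np.array([k,0,0,0,0.])
    x=cv2.undistortPoints(np.array([[uv]],float),K,D)[0,0]
    T=c["camera_from_world"];R=T[:3,:3]
    return -R.T@T[:3,3], R.T@np.array([x[0],x[1],1])
def onplane(c,uv,z):
    o,d=ray(c,uv); return o+d*(z-o[2])/d[2]
def proj(c,P):
    T=c["camera_from_world"];p=T[:3,:3]@np.asarray(P)+T[:3,3];x=p[:2]/p[2]
    x=x*(1+c["k1"]*(x@x));return c["mtx"][:2,:2]@x+c["mtx"][:2,2]
def blobs(mask,lo,hi):
    n,l,s,ce=cv2.connectedComponentsWithStats(mask.astype(np.uint8))
    return [(ce[i],s[i]) for i in range(1,n) if lo<=s[i,4]<=hi]
def st():
    s=arm.state();return s
E
python3 - <<'E'
from h import *
p=cv2.imread("pics/top0.png");c=camera_params("top");d=np.load("top0.npy")
hsv=cv2.cvtColor(p,cv2.COLOR_BGR2HSV);H,S,V=cv2.split(hsv)
red=((H<6)|(H>174))&(S>190)&(V>150)
for ce,s in blobs(red,8,5000):
    if s[4]<200: print("mark",s,onplane(c,ce,.081)[:2])
    else: print("tray",ce,s,onplane(c,ce,.02)[:2])
    if s[4]>500:
        m=np.zeros_like(H);m[s[1]:s[1]+s[3],s[0]:s[0]+s[2]]=red[s[1]:s[1]+s[3],s[0]:s[0]+s[2]]
        r=cv2.minAreaRect(cv2.findContours(m,0,2)[0][0]);print(r,[onplane(c,q,.03)[:2].round(3) for q in cv2.boxPoints(r)])
# height map in block area: points from depth
ys,xs=np.mgrid[170:225,240:345]
P=[]
for v,u in zip(ys.ravel(),xs.ravel()):
    o,r=ray(c,(u,v));P.append(o+r*d[v,u])
P=np.array(P);Z=P[:,2].reshape(ys.shape)
cap=np.zeros(H.shape,bool);cap[170:225,240:345]=Z>.086
for ce,s in blobs(cap,5,500): print("cap",ce,s,onplane(c,ce,.093)[:2], np.median(Z[cap[170:225,240:345]]))
bl=np.zeros(H.shape,np.uint8);bl[170:225,240:345]=(Z>.012)
r=cv2.minAreaRect(cv2.findNonZero(bl));print(r,[onplane(c,q,.025)[:2].round(3) for q in cv2.boxPoints(r)])
cv2.imwrite("pics/crop.png",cv2.resize(p[165:260,155:345],None,fx=4,fy=4,interpolation=2))
E
```

```text
mark [289 147  16   5  21] [ 0.73374524 -0.04159969]
mark [284 149  14   6  24] [ 0.72621602 -0.01909465]
mark [306 151   6   3   8] [ 0.72653145 -0.07577724]
mark [299 154  12   4  18] [ 0.71486877 -0.06467267]
mark [171 219   4   9  10] [0.49296131 0.34325714]
mark [162 240   4   6   8] [0.43064421 0.36747778]
cap [269.43589744 192.25641026] [265 188  10  10  78] [0.594335   0.04386462] 0.09246799009134943
cap [293.41975309 194.27160494] [289 190  10  10  81] [ 0.58969127 -0.03066469] 0.09246799009134943
cap [317.42105263 196.26315789] [313 192  10  10  76] [ 0.5851439  -0.10495094] 0.09246799009134943
((291.44915771484375, 197.6527099609375), (52.348793029785156, 101.78733825683594), 88.97696685791016) [array([0.664, 0.141]), array([ 0.677, -0.19 ]), array([ 0.507, -0.194]), array([0.494, 0.133])]
```

View pics/crop.png

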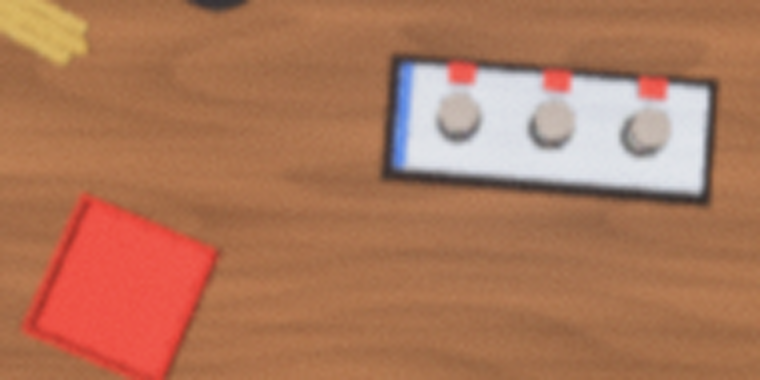

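```bash
cat >> h.py <<'E'
def cloud(c,d):
    h,w=d.shape;uv=np.stack(np.meshgrid(np.arange(w),np.arange(h)),-1).reshape(-1,1,2).astype(float)
    x=cv2.undistortPoints(uv,c["mtx"],np.array([c["k1"],0,0,0,0.]))[:,0]
    T=c["camera_from_world"];P=np.c_[x,np.ones(len(x))]*d.reshape(-1,1)
    return ((P-T[:3,3])@T[:3,:3]).reshape(h,w,3)
def go(tgt,yaw=None):
    "tool-axis shift to tgt, in row units (40 mm), and tool z turn in units of 6 deg"
    s=arm.state();y=s["tcp_rot"][2];turn=0
    R=cv2.Rodrigues(np.array([0,0,1.])*(y if yaw is None else yaw))[0]@np.diag([1,-1,-1])
    if yaw is not None: turn=-np.degrees((yaw-y+np.pi)%(2*np.pi)-np.pi)/6
    print("turn z",round(turn,3),"then shift",(R.T@(np.array(tgt)-s["ee_pos"])/.04).round(3),"rot",s["tcp_rot"].round(4))
E
python3 - <<'E'
from h import *
p=cv2.imread("pics/top0.png");c=camera_params("top")
H,S,V=cv2.split(cv2.cvtColor(p,cv2.COLOR_BGR2HSV))
red=(((H<8)|(H>172))&(S>140)&(V>120)).astype(np.uint8)
m=np.zeros_like(red);m[205:270,155:220]=red[205:270,155:220]
r=cv2.minAreaRect(cv2.findNonZero(m));q=[onplane(c,b,.03)[:2] for b in cv2.boxPoints(r)]
print(r,np.round(q,3),np.mean(q,0))
m2=np.zeros_like(red);m2[170:225,240:345]=red[170:225,240:345]
for ce,s in blobs(m2,8,200): print("mark",s[4],onplane(c,ce,.081)[:2])
c=camera_params("side");P=cloud(c,np.load("side0.npy"))
for n,x,y in((1,.594,.044),(2,.590,-.031),(3,.585,-.105)):
    k=(np.hypot(P[...,0]-x,P[...,1]-y)<.022)&(P[...,2]>.088)&(P[...,2]<.1); Q=P[k];print(n,len(Q),Q.mean(0),(Q.max(0)+Q.min(0))/2)
k=(np.hypot(P[...,0]-q[0][0]*0-np.mean(q,0)[0],P[...,1]-np.mean(q,0)[1])<.1)&(P[...,2]>.027)&(P[...,2]<.04)
rr=cv2.minAreaRect(P[k][:,:2].astype(np.float32));print("tray side",rr)
go((.592,.044,.15),np.pi-.0617)
E
```

```text
((184.7082061767578, 237.3098602294922), (38.879425048828125, 39.051204681396484), 23.629377365112305) [[0.415 0.393]
 [0.531 0.348]
 [0.483 0.231]
 [0.369 0.277]] [0.44948483 0.31260196]
mark 26 [0.62802235 0.04238638]
mark 28 [ 0.62364174 -0.03225358]
mark 29 [ 0.61938175 -0.1075219 ]
1 88 [0.59134229 0.04506027 0.09268745] [0.59201822 0.04510318 0.09223317]
2 105 [ 0.58643778 -0.02967565  0.09237844] [ 0.58955808 -0.02869775  0.09194234]
3 111 [ 0.58261604 -0.10410572  0.09241588] [ 0.58426815 -0.102196    0.09208267]
tray side ((0.4495193660259247, 0.31709036231040955), (0.12617042660713196, 0.11782273650169373), 68.38726043701172)
turn z -2.77 then shift [-10.238 -12.955   2.02 ] rot [-3.1406e+00 -1.0000e-04  2.7898e+00]
```

```bash
python3 -m crank '[0,0,0,0,0,0,-0.92, 0,0,0,0,0,0,-0.92, 0,0,0,0,0,0,-0.92, 0,-0.7,-0.9,0,0,0,0, 0,-0.7,-0.9,0,0,0,0, 0,-0.7,-0.9,0,0,0,0, 0,-0.7,-0.9,0,0,0,0, 0,-0.7,-0.9,0,0,0,0, 0,-0.7,-0.9,0,0,0,0, 0,-0.7,-0.9,0,0,0,0]'
python3 -m crank '[0,-0.7,-0.9,0,0,0,0, 0,-0.7,-0.9,0,0,0,0, 0,-0.7,-0.9,0,0,0,0, 0,-0.7,-0.9,0,0,0,0, 0,-0.7,-0.9,0.3,0,0,0, 0,-0.7,-0.9,0.3,0,0,0,0,-0.7,-0.9,0.3,0,0,0,0,0,0,0,0,0,0,0,0,0,0,0,0,0,0,0,0,0,0,0,0]'
python3 -c "
from h import *
go((.593,.0445,.10),np.pi-.0617);print(arm.state())"
```

```text
t: 1.1
ee_pos: [0.3958, 0.3212, 0.2312]
tcp_rot: [-3.141, -0.0, 3.079]
contact_force: [1.1, 0.8, 0.0]
grip_width: 0.005
grip_force: 0.0
t: 2.1
ee_pos: [0.5744, 0.0598, 0.1953]
tcp_rot: [3.141, -0.001, 3.079]
contact_force: [0.5, 1.0, 1.1]
grip_width: -0.002
grip_force: 0.0
turn z -0.007 then shift [-0.487 -0.352  2.383] rot [ 3.1414e+00 -5.0000e-04  3.0792e+00]
{'t': 2.1, 'joint_positions': array([ 1.72280897e-04,  4.64744059e-01,  1.50994917e+00,  2.20877159e-04,
        1.16739219e+00, -1.50827473e+00]), 'qd': array([ 0.01479313, -0.0093432 ,  0.00129988, -0.00214027, -0.0015382 ,
       -0.00182353]), 'effort': array([-2.00508200e+00, -8.04091072e+01, -3.49559855e+01, -8.44242680e-02,
       -4.44057444e-02, -2.38812645e-02]), 'ee_pos': array([0.57444126, 0.05976708, 0.19531689]), 'tcp_rot': array([ 3.14142073e+00, -5.04499924e-04,  3.07915662e+00]), 'contact_force': array([0.52777017, 0.9765693 , 1.07471842]), 'wrist_torque': array([0.03405647, 0.02468105, 0.02590702]), 'grip_force': 0.0, 'grip_width': -0.0018058243393533444}
```

```bash
cat >> h.py <<'E'
def force(n=5,cam="side"):
    F=[];Z=[]
    for i in range(n):
        im=read_camera(cam);s=arm.state();F.append(s["contact_force"]);Z.append(s["ee_pos"])
    print("F",np.mean(F,0).round(2),"sd",np.std(F,0).round(2),"pos",np.mean(Z,0).round(4),"t",s["t"])
    return im
E
python3 -m crank '[0,-0.49,-0.35,0.6,0,0,0, 0,0,0,0.6,0,0,0, 0,0,0,0.6,0,0,0, 0,0,0,0.5,0,0,0, 0,0,0,0,0,0,0, 0,0,0,0,0,0,0]'
python3 -c "
from h import *
force();go((.593,.0445,.09),np.pi-.0617)"
```

```text
t: 2.7
ee_pos: [0.5935, 0.0448, 0.104]
tcp_rot: [3.142, 0.0, 3.08]
contact_force: [0.3, 0.4, 0.1]
grip_width: 0.002
grip_force: 0.0
F [ 0.27 -0.43  0.09] sd [0.3  0.37 0.4 ] pos [0.5942 0.0443 0.1046] t 2.95
turn z -0.008 then shift [0.029 0.008 0.358] rot [3.1415e+00 1.6000e-03 3.0791e+00]
```

```bash
python3 -m crank '[0,0,0,0.2,0,0,0, 0,0,0,0.1,0,0,0, 0,0,0,0.1,0,0,0, 0,0,0,0.05,0,0,0, 0,0,0,0,0,0,0, 0,0,0,0,0,0,0]'
python3 -c "
from h import *
force()"
```

```text
t: 3.55
ee_pos: [0.5939, 0.0439, 0.0852]
tcp_rot: [-3.142, 0.0, 3.079]
contact_force: [-0.6, -0.7, 7.4]
grip_width: -0.003
grip_force: 3.5
F [-0.13  0.5   6.95] sd [0.32 0.48 0.28] pos [0.5939 0.0439 0.0853] t 3.8
```

```bash
python3 -m crank '[0,0,0,0.07,0,0,0, 0,0,0,0.06,0,0,0, 0,0,0,0,0,0,0, 0,0,0,0,0,0,0]'
python3 -c "
from h import *
force(4)"
```

```text
t: 4.2
ee_pos: [0.5939, 0.0439, 0.0802]
tcp_rot: [3.142, 0.001, 3.079]
contact_force: [-0.7, -0.3, 10.0]
grip_width: 0.0
grip_force: 5.1
F [-0.88  0.28 10.2 ] sd [0.56 0.38 0.23] pos [0.5939 0.0439 0.0803] t 4.4
```

```bash
python3 -m crank '[0,0,0,0.07,0,0,0, 0,0,0,0,0,0,0, 0,0,0,0,0,0,0]'
python3 - <<'E'
from h import *
p,d=force(14)
cv2.imwrite("pics/s1.png",cv2.resize(p[170:280,200:330],None,fx=5,fy=5,interpolation=2))
E
```

```text
t: 4.7
ee_pos: [0.594, 0.0439, 0.0776]
tcp_rot: [3.142, 0.001, 3.079]
contact_force: [-1.8, 1.2, 12.1]
grip_width: 0.001
grip_force: 5.9
F [-1.79 -0.12 11.9 ] sd [0.38 0.51 0.49] pos [0.594  0.0439 0.0776] t 5.4
```

View pics/s1.png

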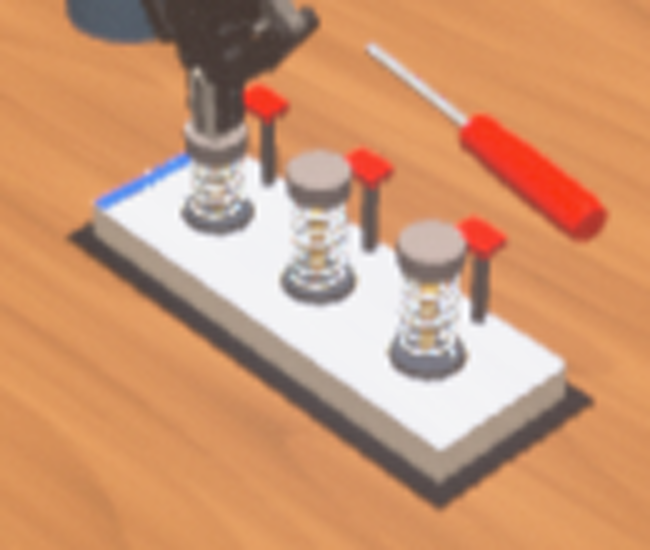

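The fingers press the blue-end cap squarely at 11.9 N. The tip is at z = 0.0776, about 3.4 mm below its mark at 0.081, so spring 1 looks tired. Next is the middle spring.

```bash
python3 -m crank '[0,0,0,-0.2,0,0,0, 0,0,0,-0.3,0,0,0, 0,0,0,-0.3,0,0,0, 0,0,-0.9,0,0,0,0, 0,0,-0.9,0,0,0,0, 0,0,-0.08,0,0,0,0, 0,0,0,0,0,0,0, 0,0,0,0,0,0,0]'
python3 -c "
from h import *
force(6);go((.5885,-.030,.093),np.pi-.0617)"
```

```text
t: 6.2
ee_pos: [0.5889, -0.0306, 0.1094]
tcp_rot: [3.141, -0.0, 3.079]
contact_force: [0.1, 0.4, -0.8]
grip_width: -0.001
grip_force: 0.0
F [-0.04  0.15  0.1 ] sd [0.33 0.27 0.68] pos [ 0.5889 -0.0303  0.1093] t 6.5
turn z -0.003 then shift [0.012 0.013 0.407] rot [ 3.1416e+00 -1.0000e-04  3.0796e+00]
```

```bash
python3 -m crank '[0,0,0,0.2,0,0,0, 0,0,0,0.15,0,0,0, 0,0,0,0.1,0,0,0, 0,0,0,0.07,0,0,0, 0,0,0,0,0,0,0, 0,0,0,0,0,0,0]'
python3 -c "
from h import *
force(4)"
```

```text
t: 7.1
ee_pos: [0.5889, -0.0311, 0.0884]
tcp_rot: [3.142, -0.0, 3.079]
contact_force: [-1.4, 0.2, 8.4]
grip_width: 0.001
grip_force: 3.6
F [-1.38  0.91  6.82] sd [0.64 0.2  0.31] pos [ 0.5889 -0.0311  0.0885] t 7.3
```

```bash
python3 -m crank '[0,0,0,0.06,0,0,0, 0,0,0,0.05,0,0,0, 0,0,0,0,0,0,0, 0,0,0,0,0,0,0]'
python3 -c "
from h import *
force(14)"
```

```text
t: 7.7
ee_pos: [0.589, -0.0311, 0.0843]
tcp_rot: [3.142, 0.0, 3.079]
contact_force: [-3.0, 1.1, 11.7]
grip_width: 0.003
grip_force: 5.7
F [-2.73  0.39 11.15] sd [0.48 0.45 0.52] pos [ 0.589  -0.0311  0.0844] t 8.4
```

```bash
python3 -m crank '[0,0,0,-0.2,0,0,0, 0,0,0,-0.3,0,0,0, 0,0,0,-0.2,0,0,0, 0,0,-0.9,0,0,0,0, 0,0,-0.9,0,0,0,0, 0,0,-0.04,0,0,0,0, 0,0,0,0,0,0,0, 0,0,0,0,0,0,0]'
python3 -c "
from h import *
force(6);go((.584,-.1045,.093),np.pi-.0617)"
```

```text
t: 9.2
ee_pos: [0.5843, -0.104, 0.1122]
tcp_rot: [3.141, -0.0, 3.079]
contact_force: [0.2, 0.4, -0.5]
grip_width: 0.003
grip_force: 0.0
F [-0.41 -0.33  0.31] sd [0.46 0.35 0.46] pos [ 0.5843 -0.1038  0.1121] t 9.5
turn z -0.002 then shift [ 0.008 -0.013  0.477] rot [ 3.1416e+00 -1.0000e-04  3.0796e+00]
```

```bash
python3 -m crank '[0,0,0,0.2,0,0,0, 0,0,0,0.2,0,0,0, 0,0,0,0.1,0,0,0, 0,0,0,0.08,0,0,0, 0,0,0,0,0,0,0, 0,0,0,0,0,0,0]'
python3 -c "
from h import *
force(4)"
```

```text
t: 10.1
ee_pos: [0.5843, -0.1046, 0.0889]
tcp_rot: [3.142, -0.0, 3.079]
contact_force: [-2.5, 0.2, 8.1]
grip_width: 0.002
grip_force: 4.4
F [-1.97  1.14  8.8 ] sd [0.46 0.34 0.21] pos [ 0.5843 -0.1046  0.089 ] t 10.3
```

```bash
python3 -m crank '[0,0,0,0.055,0,0,0, 0,0,0,0,0,0,0, 0,0,0,0,0,0,0]'
python3 -c "
from h import *
force(14)"
```

```text
t: 10.6
ee_pos: [0.5844, -0.1046, 0.0869]
tcp_rot: [-3.142, 0.0, 3.079]
contact_force: [-2.5, 0.6, 10.8]
grip_width: -0.0
grip_force: 5.9
F [-2.68  1.01 11.73] sd [0.49 0.6  0.45] pos [ 0.5844 -0.1046  0.087 ] t 11.3
```

Tips stood at 0.087 under 11.7 N at spring 3, 0.0844 under 11.2 N at spring 2 and 0.0776 under 11.9 N at spring 1. So the blue-end spring is the tired one, and I go back to grasp it.

```bash
python3 -m crank '[0,0,0,-0.3,0,0,0, 0,0,0,-0.5,0,0,0, 0,0,0,-0.5,0,0,0, 52,0,0.9,0,0,0,0, 52,0,0.9,0,0,0,0, 52,0,0.9,0,0,0,0, 52,0,0.9,0,0,0,0, 52,0,0.13,0,0,0,0, 52,0,0,0,0,0,0, 52,0,0,0,0,0,0]'
python3 - <<'E'
from h import *
go((.593,.0445,.066),np.pi-.0617); print(arm.state()["grip_width"]*85.4)
p,d=read_camera("wrist");cv2.imwrite("pics/w1.png",p)
E
```

```text
t: 12.3
ee_pos: [0.5936, 0.0436, 0.1386]
tcp_rot: [-3.141, -0.0, 3.079]
contact_force: [0.7, 0.2, 0.7]
grip_width: 0.607
grip_force: 0.0
turn z -0.012 then shift [0.017 0.022 1.815] rot [-3.1413e+00 -2.0000e-04  3.0786e+00]
51.8581685467213
```

View pics/w1.png

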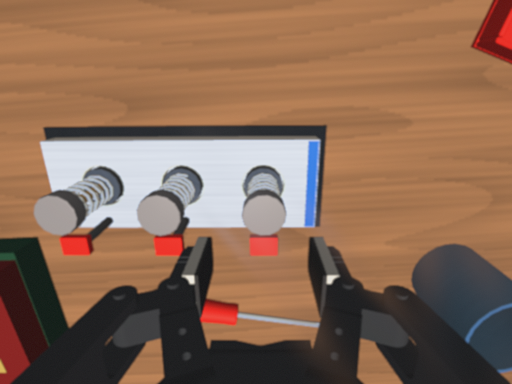

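The wrist view shows the open fingers, with tips near (205,245) and (318,245), straddling the blue-end cap at (264,212). All springs are upright. Descend and grip.

```bash
python3 -m crank '[52,0,0,0.6,0,0,0, 52,0,0,0.6,0,0,0, 52,0,0,0.4,0,0,0, 52,0,0,0.2,0,0,0, 52,0,0,0,0,0,0, 25,0,0,0,0,0,0, 25,0,0,0,0,0,0, 25,0,0,0,0,0,0, 25,0,0,0,0,0,0, 25,0,0,0,0,0,0]'
python3 -m crank '[25,0,0,0,0,0,0, 25,0,0,-0.1,0,0,0, 25,0,0,-0.2,0,0,0, 25,0,0,-0.3,0,0,0, 25,0,0,-0.4,0,0,0, 25,0,0,-0.4,0,0,0, 25,0,0,-0.5,0,0,0, 25,0,0,-0.5,0,0,0, 25,0,0,0,0,0,0, 25,0,0,0,0,0,0]'
python3 - <<'E'
from h import *
go((.450,.314,.16)); print(arm.state()["grip_width"]*85.4)
p,d=force(3)
cv2.imwrite("pics/s2.png",cv2.resize(p[120:280,100:330],None,fx=3,fy=3,interpolation=2))
E
```

```text
t: 13.35
ee_pos: [0.594, 0.0443, 0.0671]
tcp_rot: [-3.142, 0.001, 3.079]
contact_force: [-0.0, -0.4, 3.0]
grip_width: 0.349
grip_force: 59.0
t: 14.35
ee_pos: [0.5937, 0.0443, 0.1632]
tcp_rot: [3.142, 0.001, 3.079]
contact_force: [0.3, 0.1, -3.1]
grip_width: 0.346
grip_force: 59.5
turn z 0 then shift [4.008 6.503 0.079] rot [3.1416e+00 9.0000e-04 3.0788e+00]
29.57362681512749
F [ 0.26  0.2  -1.53] sd [0.26 0.37 0.21] pos [0.5932 0.0443 0.1621] t 14.5
```

View pics/s2.png

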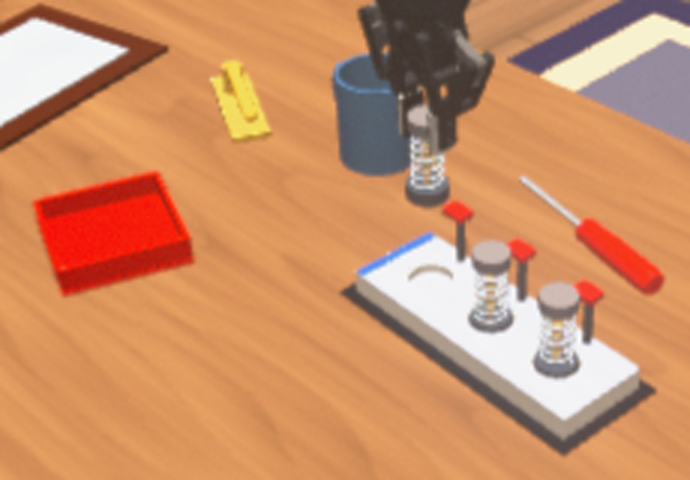

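The spring hangs upright in the fingers (pulls 1.5 N, its weight), and the other two are still seated. Carry it to the tray.

```bash
python3 -m crank '[25,0.2,0.3,0,0,0,0, 25,0.4,0.65,0,0,0,0, 25,0.5,0.8,0,0,0,0, 25,0.5,0.8,0,0,0,0, 25,0.5,0.8,0,0,0,0, 25,0.5,0.8,0,0,0,0, 25,0.5,0.8,0,0,0,0, 25,0.4,0.7,0,0,0,0, 25,0.3,0.5,0,0,0,0, 25,0.2,0.35,0,0,0,0]'
python3 -m crank '[25,0,0,0,0,0,0, 25,0,0,0.2,0,0,0, 25,0,0,0.3,0,0,0, 25,0,0,0.4,0,0,0, 25,0,0,0.4,0,0,0, 25,0,0,0.4,0,0,0, 25,0,0,0.3,0,0,0, 25,0,0,0.2,0,0,0, 25,0,0,0,0,0,0, 25,0,0,0,0,0,0]'
python3 - <<'E'
from h import *
go((.450,.314,.0571))
p,d=force(4)
cv2.imwrite("pics/s3.png",cv2.resize(p[120:280,100:330],None,fx=3,fy=3,interpolation=2))
E
```

```text
t: 15.5
ee_pos: [0.4485, 0.3154, 0.1622]
tcp_rot: [-3.141, -0.001, 3.08]
contact_force: [1.1, -1.3, -1.5]
grip_width: 0.346
grip_force: 59.6
t: 16.5
ee_pos: [0.4505, 0.3138, 0.0748]
tcp_rot: [3.142, 0.0, 3.079]
contact_force: [1.0, -0.2, -1.0]
grip_width: 0.351
grip_force: 59.7
turn z 0 then shift [0.014 0.005 0.443] rot [3.1415e+00 1.0000e-04 3.0785e+00]
F [-0.07  0.27 -1.94] sd [0.44 0.57 0.22] pos [0.4507 0.314  0.0752] t 16.7
```

View pics/s3.png

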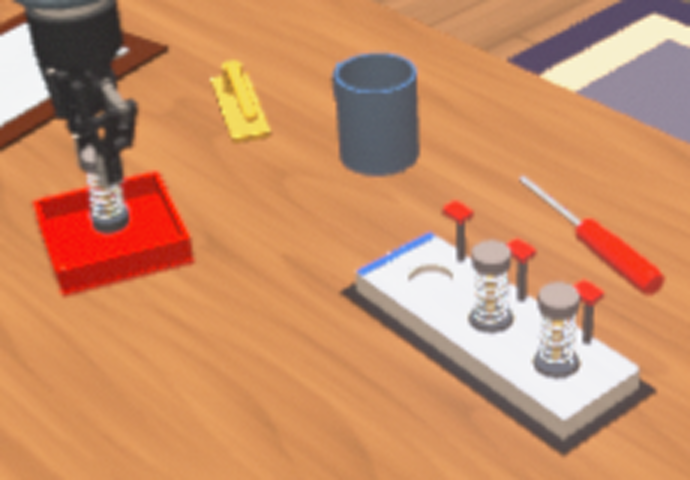

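The foot hangs over the middle of the tray floor at about (110,215) in the crop. Lower gently until it touches.

```bash
python3 -m crank '[25,0,0,0.15,0,0,0, 25,0,0,0.12,0,0,0, 25,0,0,0.08,0,0,0, 25,0,0,0.05,0,0,0, 25,0,0,0.03,0,0,0, 25,0,0,0,0,0,0, 25,0,0,0,0,0,0]'
python3 -c "
from h import *
force(4)"
```

```text
t: 17.4
ee_pos: [0.4504, 0.3139, 0.0576]
tcp_rot: [3.142, 0.0, 3.079]
contact_force: [-0.6, -1.2, 2.7]
grip_width: 0.348
grip_force: 60.0
F [-0.24 -0.51  1.99] sd [0.35 0.3  0.41] pos [0.4504 0.3139 0.0577] t 17.6
```

```bash
python3 -m crank '[38,0,0,0,0,0,0, 45,0,0,0,0,0,0, 55,0,0,0,0,0,0, 55,0,0,0,0,0,0, 55,0,0,-0.2,0,0,0, 55,0,0,-0.4,0,0,0, 55,0,0,-0.7,0,0,0, 55,0,0,-0.9,0,0,0, 55,0,0,-0.9,0,0,0, 55,0,0,0,0,0,0]'
python3 - <<'E'
from h import *
p,d=force(6)
c=camera_params("side");P=cloud(c,d)
k=(np.hypot(P[...,0]-.45,P[...,1]-.314)<.03)&(P[...,2]>.077)&(P[...,2]<.1);print(P[k].mean(0),P[k][:,2].max())
for x,y in((.589,-.030),(.584,-.1045)):
    k=(np.hypot(P[...,0]-x,P[...,1]-y)<.022)&(P[...,2]>.085)&(P[...,2]<.1);print(P[k].mean(0))
cv2.imwrite("pics/s4.png",cv2.resize(p[120:280,100:330],None,fx=3,fy=3,interpolation=2))
E
```

```text
t: 18.6
ee_pos: [0.4523, 0.315, 0.1864]
tcp_rot: [3.138, 0.006, 3.079]
contact_force: [0.1, -0.5, -1.4]
grip_width: 0.644
grip_force: 0.0
F [-0.19 -0.2  -0.32] sd [0.41 0.29 0.33] pos [0.4502 0.3138 0.1817] t 18.9
[0.44648321 0.31464008 0.08262096] 0.08776536721755182
[ 0.58632104 -0.02977306  0.09166492]
[ 0.58194298 -0.10437634  0.09159451]
```

View pics/s4.png

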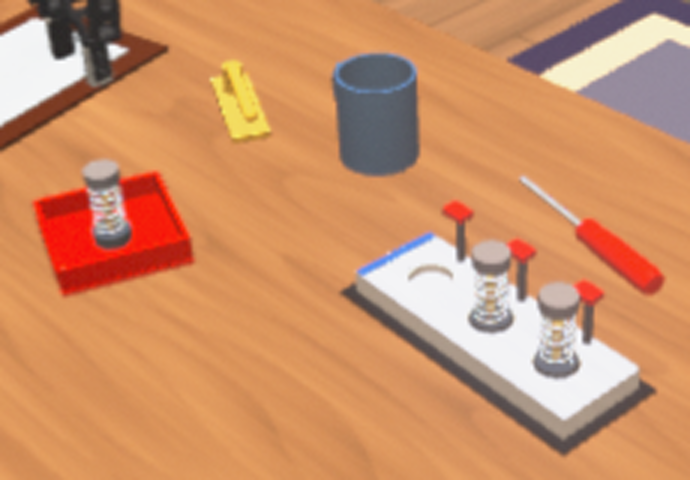

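The spring stands free in the tray, with its cap at (102,170) and its foot at (112,235). The cap top at 0.083 m is right for a foot on the 5 mm floor. I check that the lean in the picture is only perspective, then hand in.

```bash
python3 - <<'E'
from h import *
c=camera_params("side")
for z in(.083,.012): print((proj(c,(.450,.314,z))-[100,120])*3)
print(arm.finish_job())
E
```

```text
[101.59361676 169.18607875]
[113.6773066  234.00685385]
the job is handed in; nothing more can be done
None
```

The blue-end spring was the tired one: under about 12 N its cap sank about 3 mm below the mark. It now stands upright in the red tray, the two sound springs are still in their sockets, and the job is handed in.

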